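# Aim and clamp the goniometer's detector arm

### The arm

A 7-joint arm with a two-finger parallel gripper is mounted at the origin on the work surface. World frame = base frame: x ahead of the robot, y to its left, z up, the work surface at z = 0. Lengths are in m, angles in rad, forces in N, time in s.
With the tool pointing down it reaches from about 0.425 to 0.925 m from the base axis. Payload 6.8 kg.
Tool frame: the origin (TCP) lies on the mounting face of the last link; the fingertips stand 173 mm ahead of it and the grasp point (between the pads) lies 155 mm ahead of it (grip_point_offset is the distance from the TCP to the grasp point, in m); x points along the fingers, z is the direction in which the jaws open and shut, and the axes are right-handed (so a half turn about x gives the same grasp; the last joint's range is limited). The gripper opens to 85 mm and grips with 20 to 120 N. Pads are 22 mm wide; open, the fingers measure 114 mm over their backs; the gripper's body (76 mm by 85 mm) begins 54 mm behind the grasp point. The pads swing forward as they close: fully open they stand 13 mm farther back than shut.
Start: joints at [-1.365, 0.477, 0.022, 1.555, -0.011, 1.109, -0.083], TCP at [0.208, 0.642, 0.405] pointing down, gripper open.
Joint ranges: [-2.96, 2.96], [-0.34, 2.1], [-1.41, 1.46], [0.24, 2.44], [-1.37, 4.51], [0.17, 1.92], [-2.96, 2.96]. Speed limits (rad/s): [2.39, 2.39, 3.14, 3.14, 3.14, 3.14, 3.14].

### API

Orientations are given as a rotation vector (axis times angle).
In Python, from bench import * gives the robot as it stands. The module is installed in compiled form; this text tells all that it offers.
- The arm moves only by the tool servo_tool, never from a script. Its argument "motion" is a list of rows, each a list of 5 numbers: the shift along the tool's x, y, z in m, then the turn about the tool's x in degrees, then the gripper command: -1 is fully open, 1 is shut, values between are in proportion. In form: [[dx, dy, dz, turn, fingers], ...]. A call has 1 to 8 rows; each row is the pose to reach, as a shift and turn from the pose measured when the call began, along the tool's axes at that moment; what a row does not reach only later rows make up. A row lasts 1/10 s, in which the tool goes at most 50 mm and 8.59 degrees, less where a joint would pass 70% of its speed; a pose out of reach is approached as far as the arm can. A call with a gripper value outside its range is refused whole. The fingers move at their own pace and stop on an object; "force" is the grip in N (left out, the last holds). Time passes only in rows, so rows that repeat a pose let the fingers close. It gives the time, the measured TCP pose, the force and the opening at its end, in the units of the state.
- get_obs(): the state, without advancing time (a new reading comes with each control period).
- grab_frame(name): name is "scene" or "top"; returns the picture (400x640x3 uint8, red, green, blue); there is no depth.
- camera_params(name): a dict with "mtx" (3x3 intrinsics, pixels), "world_to_cam" (4x4, takes a point from world to camera coordinates). Camera axes: x right, y down, z forward; pixel columns grow to the right and rows downward; lengths in m; the calibration is good to about 2 mm. A picture is of the moment at which its call begins. camera_params takes no time and is no camera call.
- hand_in(): hands the job in, once; it reports no verdict.
The state is a dict: "clock": time; "joints": joint angles; "qvel": joint speeds; "tau": joint torques, N m; "tcp_pos": TCP position; "orientation": TCP orientation; "contact_force": force on the tool from outside, world axes, zero at the start; "moment": the same for the moment, N m; "grip_width": finger opening in m.
Only numpy, scipy, OpenCV 4.12 (cv2) and the standard library are available. Lean on these libraries where they do the work, as an engineer would, in place of code of your own. Each camera call takes 0.05 s, during which the arm holds its last target. There are 200 camera calls.

### The job

With a fingertip, push the long detector arm of the goniometer round until it points straight at the little globe lamp (not at the square screen). Then push the short clamp lever round as far as it goes, so that it stands closed while the arm still points at the lamp. Leave the lever open until the arm is aimed, push gently, grip nothing, and leave everything else on the bench where it stands.

Things in the scene. Friction and masses are not known exactly. Their poses are not given: they have to be found in the camera images.
- goniometer: Optics goniometer fixed to the bench: cream foot plate (170 x 110 mm, 12 mm high) with a flat graduated aluminium disc (164 mm diameter, top 20 mm above the bench). Origin under the disc's centre at bench height; its x axis runs along the foot plate, away from the clamp lever, its y axis to the left of that; z up.
- detector_arm (a joint): Angle of the long grey detector arm about the disc's vertical centre axis: 0 along the goniometer's +x, positive counter-clockwise seen from above, stops at -1.5 and +1.5. It turns stiffly (0.12 N m), and stays where it is left.
- det_hub (a point): On the arm's pivot axis, 52 mm above the bench (height of the bar's top face). Turns with the arm: its x axis is the direction in which the arm points, z up. The bar reaches from the hub (44 mm diameter, top 56 mm high, with an 18 mm brass nut up to 62 mm) to 107 mm out; it is 16 mm wide and fills heights 30 to 52 mm above the bench. At its outer end, 107 to 142 mm out, sits the grey detector head, 36 mm wide, up to 72 mm high, its black lens tube looking outward.
- det_push (a point): On the middle of the bar's top face, 80 mm out from the pivot and 52 mm above the bench: the bar's side faces here are where to push. Axes as det_hub.
- clamp_lever (a joint): Angle of the short steel clamp lever about its own vertical axis, at the other end of the foot plate: 0 when it points along the goniometer's -y (open), growing clockwise seen from above; at 1.57 it points along the goniometer's -x; its soft end stop is at 1.6 (closed). Starts between 0 and 0.3. It stays where it is left (0.08 N m).
- lever_pivot (a point): On the clamp lever's axis, 48 mm above the bench (the height of its bar's top), 85 mm from the disc's centre along the goniometer's -x. The pivot is a 28 mm boss up to 51 mm high. Turns with the lever: the lever points along this point's -y, z up.
- lever_push (a point): On the top face of the lever's bar, 48 mm out from its pivot, 48 mm above the bench. The bar is 11 mm wide, fills heights 32 to 48 mm above the bench, and ends in a black 22 mm ball centred 72 mm out. To close, push on the side face that looks to the point's +x (towards the disc while the lever is open).
- lamp: The target, fixed: little lamp on a post, round aluminium foot 44 mm across, 10 mm steel rod, white 26 mm globe on top, 78 mm high in all. Origin under the foot's centre. It stands beyond the arm's end, 165 to 220 mm from the disc's centre, to the left or right.
- screen: Not the target, fixed: same foot and rod, with an upright square white plate (36 x 30 mm, 4 mm thick), 78 mm high. Origin under the foot's centre. It stands beyond the arm's end on the other side from the lamp.
- weight: Bystander: loose brass weight, 40 mm diameter, 50 mm high; origin under its centre.
- clampblock: Bystander: loose aluminium clamp block 40 x 30 x 28 mm; origin under its centre.
- lens: Bystander: loose lens in a black 68 mm ring on a post with a 48 mm round foot, 128 mm high; origin under the foot.
- cleaner: Bystander: loose bottle of lens cleaner, 44 mm diameter, 110 mm high; origin under its centre.
- driver: Bystander: loose screwdriver lying on the bench; origin under it.
- tray: Bystander: loose grey tray 130 x 90 x 25 mm; origin under its centre.
- filtertin: Bystander: loose flat round tin, 50 mm diameter, 16 mm high; origin under its centre.
Mind the look-alikes: they are no part of the job. Leave any blue, orange or red look-alike of the lamp alone.

How it is judged:
By the outcome, as a careful person would: the job done as asked, in the order asked, and still so for the second after the job is handed in, with the robot touching nothing.
It also fails if it takes over 50 s, if anything falls off the work surface, if the arm or the gripper's body presses on something with over 40 N, if the wrist force passes 120 N, or if a joint passes its speed limit or range.

## Working session

There is one attempt and no reset: what is moved stays moved. The work goes in short steps, Python scripts to look and compute and a tool call to move; the robot and the scene stay as the last step left them, time stands still between calls to the robot, and variables do not carry over. Pictures are saved under pics/ and viewed, about 8 in all and at most 12, crops included, and the job is handed in when it is done.

Besides the shell and the picture viewer there is one more tool, called after "Request:" as name(argument=value, ...), one argument or row to a line, values as JSON. servo_tool: Moves the arm, as the interface text tells. Its arguments: {"type":"object","properties":{"motion":{"type":"array","items":{"type":"array","items":{"type":"number"}}},"force":{"type":"number"}},"required":["motion"]}

```bash
mkdir -p pics
python3 - <<'E'
from bench import *
import cv2,numpy as np
for n in("scene","top"):
    f=grab_frame(n); cv2.imwrite(f"pics/{n}0.png",f[:,:,::-1])
    p=camera_params(n); print(n,np.round(p["mtx"],1).tolist(),np.round(p["world_to_cam"],3).tolist())
o=get_obs(); print(o)
E
```

```text
scene [[412.0, 0.0, 322.2], [0.0, 412.0, 198.2], [0.0, 0.0, 1.0]] [[0.276, 0.961, 0.018, -0.153], [0.608, -0.161, -0.778, -0.317], [-0.744, 0.226, -0.629, 1.576], [0.0, 0.0, 0.0, 1.0]]
top [[363.4, 0.0, 317.5], [0.0, 363.4, 200.4], [0.0, 0.0, 1.0]] [[0.01, -1.0, -0.025, 0.004], [-0.988, -0.006, -0.153, 0.617], [0.153, 0.027, -0.988, 0.977], [0.0, 0.0, 0.0, 1.0]]
{'clock': 0.1, 'joints': array([-1.3651043 ,  0.4777348 ,  0.02238489,  1.55635433, -0.01149169,
        1.10935346, -0.08312546]), 'qvel': array([-0.00033738, -0.00237313,  0.00075143, -0.00352599, -0.001229  ,
       -0.00127735, -0.00211601]), 'tau': array([ 4.38554707e-03, -5.97764289e+01,  1.61360878e+00, -2.81956279e+01,
        1.28063301e-02,  5.02771174e-03, -3.63557581e-05]), 'tcp_pos': array([0.20828601, 0.64179173, 0.40381116]), 'orientation': array([-0.97610121,  1.34280884,  0.97422391]), 'contact_force': array([ 0.20687288, -0.92511273, -0.11312367]), 'moment': array([-0.03474107, -0.01129905,  0.00054214]), 'grip_width': 0.08542549428399093}
```

View pics/top0.png

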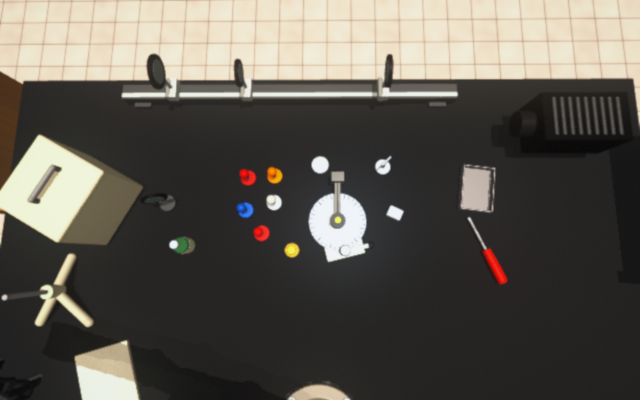

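View pics/scene0.png

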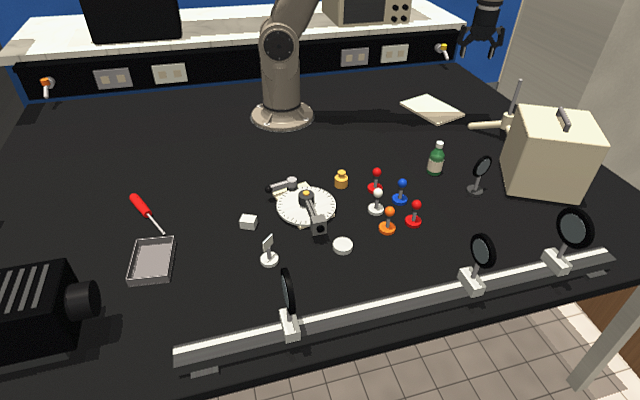

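Top view: disc at about (338,220), arm head at (338,177), lever at about (346,250) to (366,246). The white globe is at (274,202) and the screen at (384,166). The look-alikes are red (248,177), (262,232), orange (275,175) and blue (245,210). The white globe is the only lamp that fits, so I'll confirm it in a crop and measure.

```bash
cat > h.py <<'E'
from bench import *
import cv2,numpy as np
def ray(n,u,v,z):
    p=camera_params(n);T=np.array(p["world_to_cam"]);R=T[:3,:3];c=-R.T@T[:3,3]
    d=R.T@np.linalg.inv(p["mtx"])@np.array([u,v,1]); return c+d*(z-c[2])/d[2]
def proj(n,X):
    p=camera_params(n);T=np.array(p["world_to_cam"]);q=np.array(p["mtx"])@(T[:3,:3]@np.array(X)+T[:3,3]);return q[:2]/q[2]
def tri(a,b):
    A=[];B=[]
    for n,u in(("scene",a),("top",b)):
        p=camera_params(n);T=np.array(p["world_to_cam"]);R=T[:3,:3];c=-R.T@T[:3,3]
        d=R.T@np.linalg.inv(p["mtx"])@np.array([*u,1]);d/=np.linalg.norm(d);P=np.eye(3)-np.outer(d,d);A.append(P);B.append(P@c)
    return np.linalg.lstsq(np.vstack(A),np.hstack(B),rcond=None)[0]
E
python3 - <<'E'
from h import *
t=cv2.imread("pics/top0.png");s=cv2.imread("pics/scene0.png")
a=cv2.resize(t[150:270,230:410],None,fx=4.4,fy=4.4,interpolation=cv2.INTER_CUBIC)
b=cv2.resize(s[150:280,230:420],None,fx=4.2,fy=4.2,interpolation=cv2.INTER_CUBIC)
cv2.imwrite("pics/tc.png",a);cv2.imwrite("pics/sc.png",b)
for n,im,box in(("top",t,(225,150,415,275)),("scene",s,(230,150,420,280))):
    x0,y0,x1,y1=box;c=im[y0:y1,x0:x1];h=cv2.cvtColor(c,cv2.COLOR_BGR2HSV)
    for nm,m in(("white",(h[...,1]<60)&(h[...,2]>150)),("yellow",(h[...,0]>18)&(h[...,0]<35)&(h[...,1]>130)&(h[...,2]>90))):
        k,l,st,ce=cv2.connectedComponentsWithStats(m.astype(np.uint8))
        for i in range(1,k):
            if st[i,4]>12: print(n,nm,st[i].tolist(),np.round(ce[i]+[x0,y0],1))
E
```

```text
top white [87, 6, 17, 17, 227] [319.8 164.3]
top white [150, 7, 16, 17, 177] [382.7 165.9]
top white [107, 22, 12, 9, 104] [337.5 176. ]
top white [84, 33, 60, 79, 2860] [338.4 225.5]
top white [42, 45, 15, 15, 187] [273.6 201.8]
top white [162, 56, 16, 14, 156] [394.7 212.4]
top yellow [45, 20, 12, 13, 68] [277.1 177. ]
top yellow [110, 67, 6, 6, 28] [337.3 219.7]
top yellow [59, 93, 16, 15, 186] [291.4 249.8]
scene white [41, 26, 26, 12, 92] [285.3 181.2]
scene white [43, 31, 63, 48, 1624] [304.6 205. ]
scene white [143, 38, 10, 8, 60] [377.6 191.7]
scene white [138, 53, 16, 11, 113] [375.3 208.2]
scene white [9, 64, 18, 10, 128] [247.5 218.1]
scene white [33, 84, 10, 15, 32] [266.4 239.3]
scene white [103, 87, 20, 15, 238] [342.4 243.8]
scene white [30, 102, 19, 13, 167] [268.6 258.5]
scene yellow [107, 19, 9, 6, 40] [341.2 171.6]
scene yellow [104, 25, 14, 7, 47] [340.9 178.1]
scene yellow [73, 40, 6, 5, 23] [305.5 192.1]
```

View pics/tc.png

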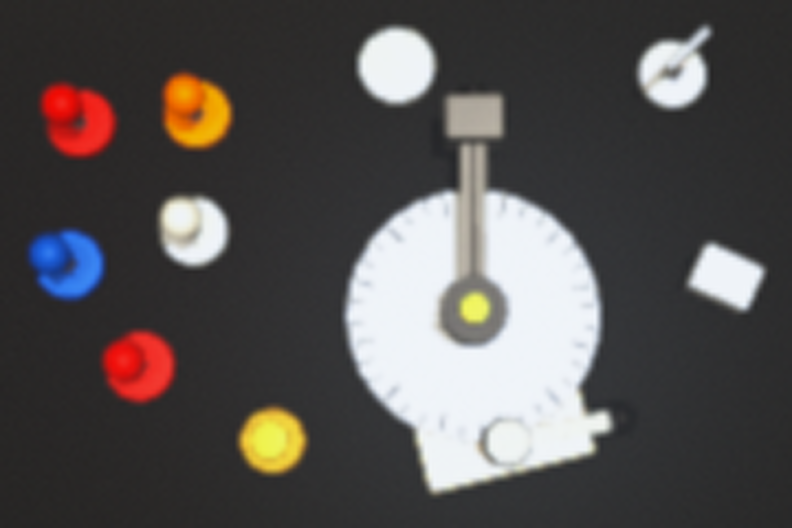

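View pics/sc.png

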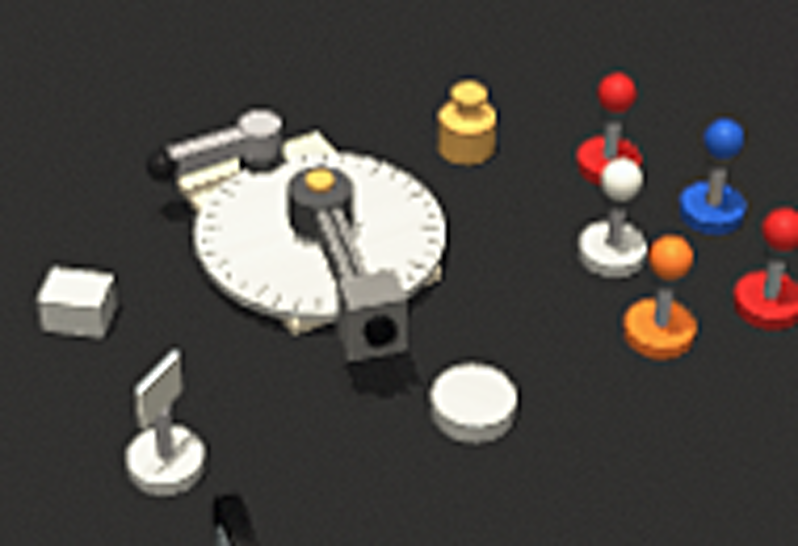

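The crops confirm one white lamp with a globe (top crop (181,220), foot (195,231)). The screen is the plate on a post at (672,73). The lever is open, boss at (506,441) and ball at (620,415).

Run:
```python
from h import *
T=lambda x,y:(230+(x+.5)/4.4-.5,150+(y+.5)/4.4-.5)
S=lambda x,y:(230+(x+.5)/4.2-.5,150+(y+.5)/4.2-.5)
np.set_printoptions(precision=4,suppress=True)
nut=[ray("top",*T(475,308),.062),ray("scene",*S(320,179),.062),tri(S(320,179),T(475,308))]
disc=ray("top",*T(473,314),.02);discs=ray("scene",*S(320.5,232),.02)
glo=[ray("top",*T(181,218),.065),ray("scene",*S(622,181),.065),tri(S(622,181),T(181,218))]
foot=ray("top",*T(195,231),.008),ray("scene",*S(614,246),.008)
boss=[ray("top",*T(508,440),.051),ray("scene",*S(261,123),.051),tri(S(261,123),T(508,440))]
ball=[ray("top",*T(620,415),.04),ray("scene",*S(162,163),.04),tri(S(162,163),T(620,415))]
head=ray("top",*T(474,115),.072),ray("scene",*S(372,290),.072)
for k in("nut","disc","discs","glo","foot","boss","ball","head"):print(k,*np.array(eval(k)).reshape(-1,3))
for n,uv in dict(tin=T(396,65),weight=T(272,440),red=T(140,366),redball=T(124,362),block=T(726,276),screen=T(672,73),or_=T(197,114)).items():print(n,ray("top",*uv,.015))
from scipy.spatial.transform import Rotation as R
print(R.from_rotvec(get_obs()["orientation"]).as_matrix())
```

```text
nut [ 0.5612 -0.0479  0.062 ] [ 0.5609 -0.0495  0.062 ] [ 0.561  -0.0487  0.062 ]
disc [ 0.5615 -0.0478  0.02  ]
discs [ 0.5635 -0.0501  0.02  ]
glo [0.6167 0.1379 0.065 ] [0.6158 0.136  0.065 ] [0.6163 0.1369 0.0653]
foot [0.6169 0.1373 0.008 ] [0.6133 0.1376 0.008 ]
boss [ 0.4798 -0.0689  0.051 ] [ 0.4775 -0.0696  0.051 ] [ 0.4796 -0.0694  0.0524]
ball [ 0.4963 -0.1401  0.04  ] [ 0.4901 -0.1404  0.04  ] [ 0.496  -0.1403  0.0443]
head [ 0.6825 -0.0468  0.072 ] [ 0.6829 -0.0491  0.072 ]
tin [0.7294 0.004  0.015 ]
weight [0.479  0.0822 0.015 ]
red [0.5263 0.1699 0.015 ]
redball [0.5288 0.1805 0.015 ]
block [ 0.5882 -0.2133  0.015 ]
screen [ 0.7245 -0.1805  0.015 ]
or_ [0.6952 0.1371 0.015 ]
[[-0.0004 -0.9512  0.3087]
 [-0.0017  0.3087  0.9512]
 [-1.     -0.0002 -0.0017]]
```

Measured values agree with each other and with the description:
- Disc centre is at (0.561, -0.049). The lever boss is 84.5 mm away (85 expected), so the goniometer's x axis lies at about 14°.
- The lamp is at (0.616, 0.137), 194 mm out, at a bearing of 73.5°. The arm is now at about 0.3°.

I'll approach with closed fingers, pushing with the tool's +y face.

Request:
servo_tool(
  motion=[
    [0,-0.03,-0.027,8,1],
    [0,-0.065,-0.058,16,1],
    [0,-0.1,-0.09,24,1],
    [0,-0.136,-0.122,32,1],
    [0,-0.172,-0.154,40,1],
    [0,-0.208,-0.186,48,1],
    [0,-0.244,-0.218,56,1],
    [0,-0.28,-0.25,64,1],
  ],
  force=20,
)

```text
clock: 0.9
tcp_pos: [0.3979, 0.3156, 0.4041]
orientation: [-0.107, 1.569, 0.104]
contact_force: [0.5, 0.5, 0.2]
grip_width: -0.0003
```

```bash
cat > w.py <<'E'
import sys
from h import *
from scipy.spatial.transform import Rotation as R
o=get_obs();M=R.from_rotvec(o["orientation"]).as_matrix();p=o["tcp_pos"]
yaw=np.degrees(np.arctan2(M[1,2],M[0,2]))
np.set_printoptions(precision=4,suppress=True)
print("t",o["clock"],"tcp",p,"zyaw",round(yaw,1),"F",o["contact_force"],"w",o["grip_width"],"q",o["joints"])
# args: x y z [zyaw] groups -> local shift and turn
a=list(map(float,sys.argv[1:]))
for i in range(0,len(a),4): print(np.round(M.T@(np.array(a[i:i+3])-p),4).tolist(),"turn",round((yaw-a[i+3]+180)%360-180,1))
E
python3 w.py .634 -.090 .30 0
```

```text
t 0.9 tcp [0.3979 0.3156 0.4041] zyaw 7.7 F [0.5338 0.4745 0.243 ] w -0.0003248270397166765 q [-1.1011  0.2043  0.3557  1.9685 -0.0841  0.9845 -0.5711]
[0.1046, -0.4334, 0.1797] turn 7.7
```

Request:
servo_tool(
  motion=[
    [0.0,-0.045,0.018,2,1],
    [0.0,-0.09,0.036,4,1],
    [0.0,-0.135,0.055,7.7,1],
    [0.0,-0.18,0.075,7.7,1],
    [0.0,-0.225,0.095,7.7,1],
    [0.0,-0.27,0.113,7.7,1],
    [0.02,-0.313,0.13,7.7,1],
    [0.04,-0.355,0.147,7.7,1],
  ],
)

```text
clock: 1.7
tcp_pos: [0.592, -0.0182, 0.3643]
orientation: [-0.001, 1.57, -0.001]
contact_force: [1.3, 1.5, 0.2]
grip_width: 0.0002
```

```bash
python3 w.py .634 -.090 .26 0.3  .634 -.090 .209 0.3
```

```text
t 1.7 tcp [ 0.592  -0.0182  0.3643] zyaw 0.0 F [1.313  1.5251 0.1577] w 0.0001573595156575149 q [-0.4862  0.4209  0.5397  1.8289 -0.2576  0.9612  0.1641]
[0.1044, -0.0717, 0.0419] turn -0.3
[0.1554, -0.0717, 0.0419] turn -0.3
```

Request:
servo_tool(
  motion=[
    [0.01,-0.035,0.02,0,1],
    [0.03,-0.0717,0.042,0,1],
    [0.065,-0.0717,0.042,0,1],
    [0.1,-0.0717,0.042,0,1],
    [0.12,-0.0717,0.042,0,1],
    [0.14,-0.0717,0.042,0,1],
    [0.1554,-0.0717,0.042,0,1],
    [0.1554,-0.0717,0.042,0,1],
  ],
)

```text
clock: 2.5
tcp_pos: [0.6331, -0.0897, 0.2067]
orientation: [-0.001, 1.574, -0.0]
contact_force: [-0.0, 0.9, -0.0]
grip_width: 0.0002
```

```bash
python3 w.py
python3 - <<'E'
from h import *
f=grab_frame("scene")[:,:,::-1];g=grab_frame("top")[:,:,::-1]
a=cv2.resize(f[130:290,230:430],None,fx=3,fy=3);b=cv2.resize(g[150:270,250:410],None,fx=3,fy=3)
cv2.imwrite("pics/p1.png",np.vstack([np.pad(a[:300],((0,0),(0,0),(0,0))),np.pad(b[:290],((0,0),(0,120),(0,0)))]))
E
```

```text
t 2.5 tcp [ 0.6331 -0.0897  0.2067] zyaw 0.0 F [-0.0487  0.94   -0.0156] w 0.00016656736926255278 q [-0.2652  0.6966  0.4337  1.8018 -0.411   0.7372  0.3897]
```

View pics/p1.png

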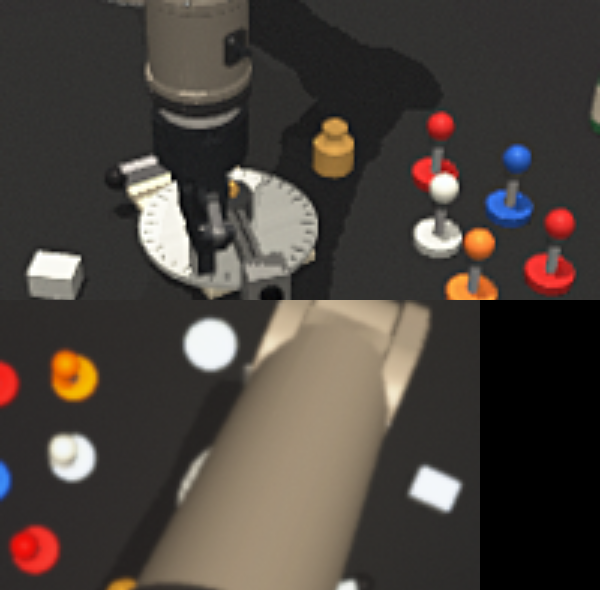

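The fingertips stand beside the bar on its right side, clear of it. Next I compute the arc.

Run:
```python
from h import *
C=np.array([.5613,-.0487]);p=get_obs()["tcp_pos"][:2]
for t in (0,4,9,14,19,24,29,34):
    a=np.radians(t);q=C+[.075*np.cos(a)+.019*np.sin(a),.075*np.sin(a)-.019*np.cos(a)]-p
    print("dy %.4f dz %.4f turn %d"%(q[1],q[0],-t))
```

```text
dy 0.0224 dz 0.0021 turn 0
dy 0.0277 dz 0.0032 turn -4
dy 0.0344 dz 0.0041 turn -9
dy 0.0412 dz 0.0044 turn -14
dy 0.0479 dz 0.0042 turn -19
dy 0.0546 dz 0.0033 turn -24
dy 0.0612 dz 0.0019 turn -29
dy 0.0676 dz -0.0001 turn -34
```

Request:
servo_tool(
  motion=[
    [0,0.01,0.001,0,1],
    [0,0.0175,0.002,0,1],
    [0,0.0224,0.002,0,1],
    [0,0.0277,0.003,-4,1],
    [0,0.0344,0.004,-9,1],
    [0,0.0412,0.0044,-14,1],
    [0,0.0479,0.0042,-19,1],
    [0,0.0546,0.0033,-24,1],
  ],
)

```text
clock: 3.4
tcp_pos: [0.638, -0.0354, 0.21]
orientation: [-0.334, 1.543, 0.329]
contact_force: [0.7, -2.3, 0.3]
grip_width: 0.0001
```

```bash
args=$(python3 - <<'E'
import numpy as np
C=np.array([.5613,-.0487])
for t in (28,33,38,43,48,53,58,62,66,70):
    a=np.radians(t);q=C+[.075*np.cos(a)+.019*np.sin(a),.075*np.sin(a)-.019*np.cos(a)];print(q[0],q[1],.207,t)
E
); python3 w.py $args
```

```text
t 3.4 tcp [ 0.638  -0.0354  0.21  ] zyaw 24.2 F [ 0.7379 -2.3279  0.2809] w 0.00010891130813739041 q [-0.2798  0.6704  0.3302  1.7991 -0.307   0.7199  0.639 ]
[0.003, 0.0053, 0.0006] turn -3.8
[0.003, 0.012, 0.0016] turn -8.8
[0.003, 0.0188, 0.0019] turn -13.8
[0.003, 0.0255, 0.0017] turn -18.8
[0.0029, 0.0322, 0.0008] turn -23.8
[0.0029, 0.0388, -0.0006] turn -28.8
[0.0029, 0.0452, -0.0025] turn -33.8
[0.0029, 0.0503, -0.0045] turn -37.8
[0.0029, 0.0551, -0.0069] turn -41.8
[0.0028, 0.0598, -0.0095] turn -45.8
```

Request:
servo_tool(
  motion=[
    [0.002,0.0053,0.0006,-4,1],
    [0.002,0.012,0.0016,-9,1],
    [0.002,0.0188,0.0019,-14,1],
    [0.002,0.0255,0.0017,-19,1],
    [0.002,0.0322,0.0008,-24,1],
    [0.002,0.0388,-0.0006,-29,1],
    [0.002,0.0452,-0.0025,-34,1],
    [0.002,0.0503,-0.0045,-38,1],
  ],
)

```text
clock: 4.2
tcp_pos: [0.6141, 0.0097, 0.2089]
orientation: [-0.852, 1.394, 0.844]
contact_force: [1.3, 0.8, -0.3]
grip_width: -0.0002
```

```bash
args=$(python3 - <<'E'
import numpy as np
C=np.array([.5613,-.0487])
for t in (62,66,68,70,73.5):
    a=np.radians(t);q=C+[.075*np.cos(a)+.019*np.sin(a),.075*np.sin(a)-.019*np.cos(a)];print(q[0],q[1],.207,t)
E
); python3 w.py $args;  python3 - <<'E'
from h import *
f=grab_frame("scene")[:,:,::-1];g=grab_frame("top")[:,:,::-1]
cv2.imwrite("pics/s2.png",f);cv2.imwrite("pics/t2.png",g)
a=cv2.resize(f[140:270,250:430],None,fx=3,fy=3,interpolation=cv2.INTER_CUBIC)[:300,:480];b=cv2.resize(g[150:250,250:410],None,fx=3,fy=3,interpolation=cv2.INTER_CUBIC)[:290]
cv2.imwrite("pics/p2.png",np.vstack([a,b]))
E
```

```text
t 4.2 tcp [0.6141 0.0097 0.2089] zyaw 62.5 F [ 1.2572  0.7616 -0.3343] w -0.00020932606310597668 q [-0.2335  0.6208  0.1556  1.8541 -0.1416  0.6714  1.0943]
[0.0019, 0.0002, -0.0014] turn 0.5
[0.0018, 0.0055, -0.0002] turn -3.5
[0.0018, 0.0082, 0.0003] turn -5.5
[0.0018, 0.0108, 0.0006] turn -7.5
[0.0018, 0.0155, 0.001] turn -11.0
```

View pics/p2.png

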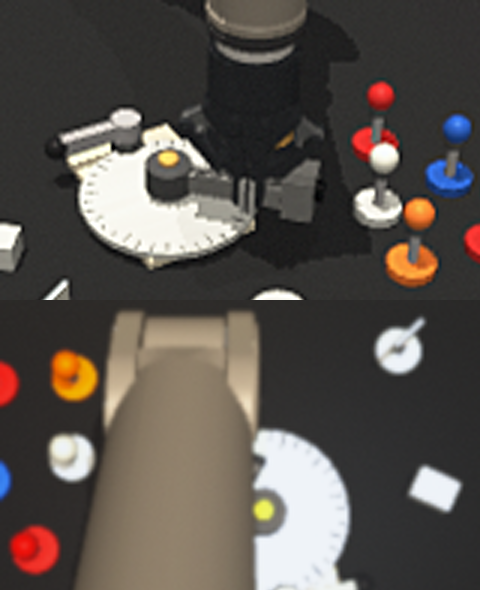

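The arm is following the fingertip and pointing towards the lamp side, scene crop head at (300,190). I'll push to about 71°, then back off to measure.

Request:
servo_tool(
  motion=[
    [0.002,0.004,0,-2.5,1],
    [0.002,0.008,0,-5.5,1],
    [0.002,0.0121,0.0007,-8.5,1],
    [0.002,0.0121,0.0007,-8.5,1],
    [0.002,0.004,0.0007,-8.5,1],
    [0.002,-0.02,0.0007,-8.5,1],
    [-0.03,-0.035,0.0007,-8.5,1],
    [-0.07,-0.05,0.0007,-8.5,1],
  ],
)

```text
clock: 5.1
tcp_pos: [0.6578, -0.0137, 0.2775]
orientation: [-0.959, 1.352, 0.957]
contact_force: [0.7, 0.2, -0.3]
grip_width: 0.0004
```

```bash
python3 w.py .634 -.25 .30 71
```

```text
t 5.1 tcp [ 0.6578 -0.0137  0.2775] zyaw 70.7 F [ 0.6538  0.2306 -0.2959] w 0.00037333873999940384 q [-0.1716  0.5844  0.1362  1.7092 -0.0965  0.8557  1.2396]
[-0.0219, -0.0556, -0.231] turn -0.3
```

Request:
servo_tool(
  motion=[
    [-0.02,-0.015,-0.04,0,1],
    [-0.04,-0.03,-0.085,0,1],
    [-0.04,-0.04,-0.13,0,1],
    [-0.04,-0.05,-0.175,0,1],
    [-0.04,-0.055,-0.22,0,1],
    [-0.04,-0.055,-0.24,0,1],
    [-0.04,-0.055,-0.24,0,1],
  ],
)

```text
clock: 5.8
tcp_pos: [0.6284, -0.2641, 0.3181]
orientation: [-0.953, 1.359, 0.949]
contact_force: [0.0, -0.2, -0.1]
grip_width: 0.0001
```

```bash
python3 w.py;  python3 - <<'E'
from h import *
f=grab_frame("scene")[:,:,::-1];g=grab_frame("top")[:,:,::-1]
cv2.imwrite("pics/s3.png",f);cv2.imwrite("pics/t3.png",g)
a=cv2.resize(f[160:235,260:430],None,fx=4,fy=4,interpolation=cv2.INTER_CUBIC)[:,:640];b=cv2.resize(g[175:250,255:415],None,fx=4,fy=4,interpolation=cv2.INTER_CUBIC)
cv2.imwrite("pics/p3.png",np.vstack([a,b]))
E
```

```text
t 5.8 tcp [ 0.6284 -0.2641  0.3181] zyaw 70.2 F [ 0.0193 -0.1888 -0.1217] w 0.00014228501577944017 q [ 0.1846  0.5742  0.1739  1.6232 -0.1085  0.9547  1.6185]
```

View pics/p3.png

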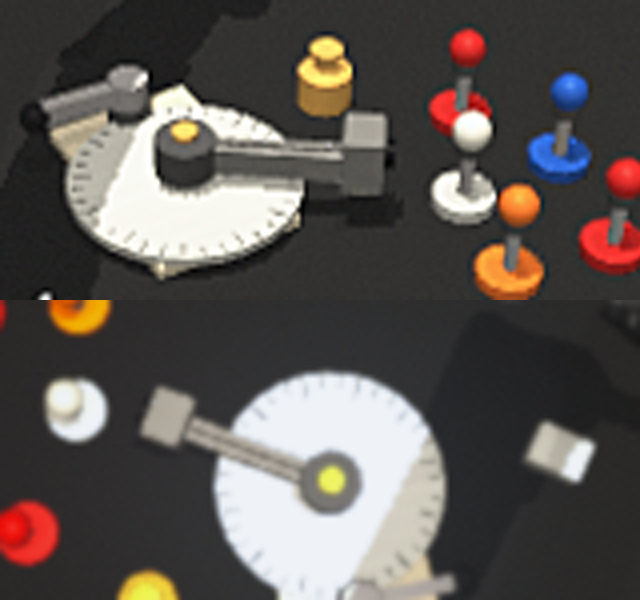

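Run:
```python
from h import *
np.set_printoptions(precision=4,suppress=True)
C=np.array([.5613,-.0487]);L=np.array([.6163,.137])
print("target",np.degrees(np.arctan2(*(L-C)[::-1])))
T=lambda x,y:(255+(x+.5)/4-.5,175+(y+.5)/4-.5)
g=cv2.imread("pics/t3.png").astype(int)
# head component: bright, left of disc
m=(g.max(2)>75).astype(np.uint8); m[:, :288]=0; m[:,303:]=0; m[:192]=0; m[212:]=0
k,l,st,ce=cv2.connectedComponentsWithStats(m); 
for i in range(1,k): print(st[i],ce[i])
an=lambda P:np.degrees(np.arctan2(P[1]-C[1],P[0]-C[0]))
H=ray("top",*T(169,117),.072);print("head eye",H,np.linalg.norm(H[:2]-C),an(H))
# bar: centroid per column in the bar (z=.052)
ps=[]
for u in range(304,309):
    col=g[190:225,u].mean(1); w=np.clip(col-60,0,None); ps.append((u,190+(w*np.arange(35)).sum()/w.sum()))
P=[ray("top",*q,.052) for q in ps]; print(ps)
d=P[-1]-P[0];print([round(an(q),2) for q in P],"dir",np.degrees(np.arctan2(-d[1],-d[0])))
y=cv2.inRange(cv2.cvtColor(g.astype(np.uint8),cv2.COLOR_BGR2HSV),(18,130,90),(35,255,255));y[:,:325]=0;y[:,350:]=0
c=cv2.moments(y,True);N=ray("top",c['m10']/c['m00'],c['m01']/c['m00'],.062);print("nut",N)
# predicted pixels of head top centre & bar mid for angles
for t in(69,71,73,73.5,75):
    a=np.radians(t);q=[C[0]+.1245*np.cos(a),C[1]+.1245*np.sin(a)]
    b=[C[0]+.065*np.cos(a),C[1]+.065*np.sin(a)]
    print(t,proj("top",[*q,.072]),proj("top",[*b,.052]),proj("scene",[*q,.072]))
print("eye head top px",T(169,117))
```

```text
target 73.50194189985433
[290 196  13  16 163] [296.5399 203.9325]
head eye [0.6029 0.0643 0.072 ] 0.12040457341603081 69.80660905223249
[(304, np.float64(207.19265536723165)), (305, np.float64(207.67263570229434)), (306, np.float64(208.11879049676025)), (307, np.float64(208.4604462474645)), (308, np.float64(213.80006337135615))]
[np.float64(69.58), np.float64(69.74), np.float64(69.85), np.float64(69.8), np.float64(78.67)] dir 31.747727554518054
nut [ 0.5614 -0.0475  0.062 ]
69 [295.7254 202.7696] [316.0271 211.4872] [352.6364 192.4729]
71 [295.158  204.2347] [315.7415 212.2432] [352.6554 191.4702]
73 [294.6416 205.7196] [315.4823 213.009 ] [352.6174 190.471 ]
73.5 [294.5206 206.0938] [315.4217 213.2019] [352.5991 190.2218]
75 [294.177  207.2227] [315.25   213.7837] [352.5232 189.4765]
eye head top px (296.875, 203.875)
```

The arm is at about 69.8° by head and bar, and the target is 73.5°, so it needs about 3.7° more. I'll go back in for a fine push.

```bash
python3 - <<'E' >args
import numpy as np
C=np.array([.5613,-.0487])
def P(t,o,z):
    a=np.radians(t);print(C[0]+.075*np.cos(a)+o*np.sin(a),C[1]+.075*np.sin(a)-o*np.cos(a),z,73)
P(70,.05,.27);P(70,.04,.207);P(71,.019,.207);P(74.5,.019,.207)
E
python3 w.py $(cat args)
```

```text
t 5.9 tcp [ 0.6305 -0.2586  0.3179] zyaw 70.6 F [ 0.2139 -0.0504  1.2726] w -0.00016280506656107303 q [ 0.1803  0.574   0.1688  1.6234 -0.1095  0.9544  1.6177]
[0.0474, 0.0843, 0.2495] turn -2.4
[0.1104, 0.0942, 0.2497] turn -2.4
[0.1104, 0.1166, 0.2503] turn -2.4
[0.1104, 0.1212, 0.2513] turn -2.4
```

Request:
servo_tool(
  motion=[
    [0,0.02,0.045,0,1],
    [0,0.04,0.09,-1,1],
    [0,0.06,0.135,-2.4,1],
    [0,0.07,0.18,-2.4,1],
    [0,0.078,0.225,-2.4,1],
    [0.03,0.084,0.25,-2.4,1],
    [0.06,0.084,0.25,-2.4,1],
    [0.085,0.084,0.25,-2.4,1],
  ],
)

```text
clock: 6.7
tcp_pos: [0.6342, 0.0095, 0.231]
orientation: [-0.991, 1.335, 0.993]
contact_force: [0.0, -0.5, -0.6]
grip_width: 0.0003
```

```bash
python3 w.py $(cat args)
```

```text
t 6.7 tcp [0.6342 0.0095 0.231 ] zyaw 73.3 F [ 0.0477 -0.4676 -0.58  ] w 0.0002592736537833013 q [-0.1892  0.6122  0.1041  1.79   -0.0886  0.746   1.2405]
[-0.039, -0.0011, -0.0047] turn 0.3
[0.0241, 0.0088, -0.0041] turn 0.3
[0.0241, 0.031, -0.0025] turn 0.3
[0.0241, 0.0356, -0.0013] turn 0.3
```

Request:
servo_tool(
  motion=[
    [0.012,0.0,-0.004,0,1],
    [0.023,0.0,-0.004,0,1],
    [0.023,0.015,-0.003,0,1],
    [0.023,0.026,-0.003,0,1],
    [0.023,0.031,-0.002,0,1],
    [0.023,0.034,-0.0015,0,1],
    [0.023,0.0352,-0.0013,0,1],
    [0.023,0.0352,-0.0013,0,1],
  ],
)

```text
clock: 7.5
tcp_pos: [0.6005, 0.0184, 0.2087]
orientation: [-0.991, 1.334, 0.992]
contact_force: [1.3, -0.5, 1.4]
grip_width: -0.0004
```

```bash
python3 w.py $(cat args)
```

```text
t 7.5 tcp [0.6005 0.0184 0.2087] zyaw 73.3 F [ 1.2641 -0.5432  1.4437] w -0.000414856864451439 q [-0.2076  0.6027  0.0975  1.8815 -0.0905  0.6623  1.2232]
[-0.0613, -0.0359, -0.0035] turn 0.3
[0.0017, -0.0259, -0.0029] turn 0.3
[0.0017, -0.0037, -0.0013] turn 0.3
[0.0017, 0.0009, -0.0001] turn 0.3
```

Request:
servo_tool(
  motion=[
    [0,-0.01,0,0,1],
    [-0.01,-0.035,0,0,1],
    [-0.055,-0.045,0,0,1],
    [-0.1,-0.06,-0.02,0,1],
    [-0.11,-0.08,-0.065,0,1],
    [-0.11,-0.1,-0.11,0,1],
    [-0.11,-0.11,-0.155,0,1],
    [-0.11,-0.12,-0.2,0,1],
  ],
)

```text
clock: 8.3
tcp_pos: [0.6583, -0.2102, 0.3188]
orientation: [-0.991, 1.333, 0.992]
contact_force: [1.3, -1.0, 0.2]
grip_width: 0.0
```

Request:
servo_tool(
  motion=[
    [0,0,-0.03,0,1],
    [0,0,-0.05,0,1],
    [0,0,-0.05,0,1],
  ],
)

```text
clock: 8.6
tcp_pos: [0.6426, -0.2621, 0.3188]
orientation: [-0.988, 1.337, 0.987]
contact_force: [1.1, -0.3, -0.0]
grip_width: -0.0001
```

```bash
python3 w.py;  cat >m.py <<'E'
from h import *
import sys
k=sys.argv[1]
f=grab_frame("scene")[:,:,::-1];g=grab_frame("top")[:,:,::-1]
cv2.imwrite(f"pics/s{k}.png",f);cv2.imwrite(f"pics/t{k}.png",g)
C=np.array([.5613,-.0482]);g=g.astype(int)
an=lambda P:round(np.degrees(np.arctan2(P[1]-C[1],P[0]-C[0])),2)
for u in range(302,310):
    col=g[190:225,u].mean(1); w=np.clip(col-60,0,None)
    print(u,an(ray("top",u,190+(w*np.arange(35)).sum()/w.sum(),.052)),end=" ")
a=cv2.resize(f[160:235,260:430],None,fx=4,fy=4,interpolation=cv2.INTER_CUBIC)[:,:640];b=cv2.resize(g[175:260,255:415].astype(np.uint8),None,fx=4,fy=4,interpolation=cv2.INTER_CUBIC)[:299]
cv2.imwrite(f"pics/p{k}.png",np.vstack([a,b]))
E
python3 m.py 4
```

```text
t 8.6 tcp [ 0.6426 -0.2621  0.3188] zyaw 73.0 F [ 1.091  -0.267  -0.0091] w -0.00011188719702678381 q [ 0.192   0.5914  0.154   1.5883 -0.1015  0.9703  1.651 ]
302 70.86 303 72.47 304 72.5 305 72.58 306 72.46 307 72.51 308 80.09 309 84.55
```

View pics/p4.png

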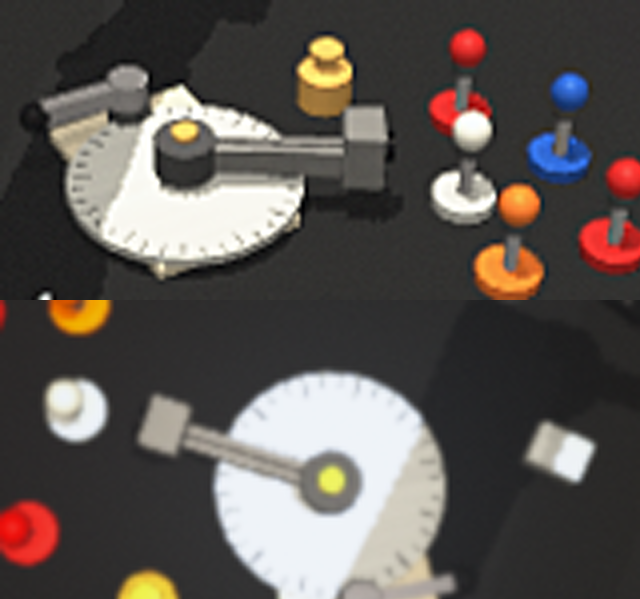

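Run:
```python
from h import *
g=cv2.imread("pics/t4.png").astype(int).mean(2).astype(int)
C=np.array([.5613,-.0482])
an=lambda P:round(np.degrees(np.arctan2(P[1]-C[1],P[0]-C[0])),2)
for u in(304,305,306,307): print(u,g[198:220,u])
print(g[194:218,287:306])
for z in(.052,.03): print([an(ray("top",305,v,z)) for v in(207,208,209,210,211,212)])
# predicted bar-edge rows at r where u=305
for t in(72.5,73.5):
    a=np.radians(t);e=np.array([np.cos(a),np.sin(a)]);n=np.array([-e[1],e[0]])
    for s,z in((-.008,.052),(.008,.052),(.008,.03)):
        q=C+.096*e+s*n; print(t,s,z,proj("top",[*q,z]))
    for r,s in((.107,-.018),(.142,-.018),(.142,.018),(.107,.018)): print(proj("top",[*(C+r*e+s*n),.072]).round(1),end=" ")
```

```text
304 [ 48  48  49  48  49  50  49  57 103 159 160 133 144 156 127  71  45  46
  49  50  50  50]
305 [ 48  49  48  50  49  49  48  53  87 141 160 145 143 163 149  86  47  44
  49  50  50  51]
306 [ 48  48  49  49  49  48  49  51  73 122 161 156 136 161 155  99  53  45
  49  50  51  50]
307 [ 49  49  49  49  48  49  49  49  61 106 161 161 137 154 159 126  70  47
  51  53  55  56]
[[ 44  45  46  46  45  46  45  46  45  46  47  47  47  46  48  48  48  48
   48]
 [ 45  46  45  47  46  46  46  47  47  47  47  47  47  47  47  48  47  48
   48]
 [ 45  46  45  45  46  45  47  47  47  47  47  47  48  47  47  47  48  49
   48]
 [ 45  46  46  46  46  47  49  51  50  47  47  47  47  47  48  48  47  48
   48]
 [ 46  45  45  46  47  55  77  88  72  58  54  51  47  48  48  48  48  48
   48]
 [ 46  46  46  46  49  74 123 143 123 103  95  75  59  53  51  50  49  48
   49]
 [ 45  46  45  45  50  89 147 164 159 158 153 125 103  90  74  56  50  49
   48]
 [ 45  46  45  42  56 104 154 166 167 169 168 162 156 147 122  83  55  48
   50]
 [ 46  45  43  38  66 123 158 166 168 168 169 170 170 168 153 107  63  4
[... 1133 characters left out ...]
49
   49]
 [ 46  47  47  46  46  47  47  48  48  49  49  48  48  49  49  50  49  50
   50]]
[np.float64(68.6), np.float64(70.15), np.float64(71.72), np.float64(73.33), np.float64(74.96), np.float64(76.62)]
[np.float64(67.3), np.float64(68.82), np.float64(70.39), np.float64(71.98), np.float64(73.6), np.float64(75.25)]
72.5 -0.008 0.052 [305.74202459 206.73872768]
72.5 0.008 0.052 [303.94232518 212.13637498]
72.5 0.008 0.03 [304.42158014 213.06783897]
[302.7 201.1] [290.7 197.3] [286.5 209.6] [298.5 213.5] 73.5 -0.008 0.052 [305.5114916  207.28968429]
73.5 0.008 0.052 [303.80585532 212.71936863]
73.5 0.008 0.03 [304.28808057 213.63883598]
[302.4 201.7] [290.3 198.1] [286.3 210.5] [298.4 214.2]
```

Bar edges and head corners in the top view give about 72.7°, against about 73.4° for the lamp in the same view. I'll nudge about 1 mm further.

```bash
python3 w.py .634 .009 .225 73.3 .634 .009 .2087 73.3 .6005 .0184 .2087 73.3 .5994 .0187 .2087 73.3
```

```text
t 8.7 tcp [ 0.6445 -0.2568  0.3187] zyaw 73.3 F [-0.6437  0.9532 -0.2009] w -0.00016087987286163727 q [ 0.1877  0.591   0.1495  1.5887 -0.1026  0.9701  1.6499]
[0.0941, 0.0863, 0.2515] turn 0.0
[0.1104, 0.0863, 0.2514] turn 0.0
[0.1104, 0.1211, 0.2508] turn 0.0
[0.1104, 0.1222, 0.2508] turn 0.0
```

Request:
servo_tool(
  motion=[
    [0,0.02,0.045,0,1],
    [0,0.04,0.09,0,1],
    [0,0.06,0.135,0,1],
    [0,0.07,0.18,0,1],
    [0,0.078,0.225,0,1],
    [0.03,0.084,0.2515,0,1],
    [0.065,0.085,0.2515,0,1],
    [0.094,0.085,0.2515,0,1],
  ],
)

```text
clock: 9.5
tcp_pos: [0.6349, 0.0143, 0.2238]
orientation: [-0.994, 1.328, 1.001]
contact_force: [-0.0, -1.1, -0.2]
grip_width: -0.0001
```

```bash
python3 w.py .634 .009 .2087 73.3 .6005 .0184 .2087 73.3 .5994 .0187 .2087 73.3
```

```text
t 9.5 tcp [0.6349 0.0143 0.2238] zyaw 73.8 F [-0.0446 -1.0625 -0.204 ] w -5.316125971684955e-05 q [-0.1877  0.6226  0.0933  1.7908 -0.0877  0.7322  1.2407]
[0.015, -0.0007, -0.0054] turn 0.5
[0.0151, 0.0341, -0.0057] turn 0.5
[0.0151, 0.0352, -0.0058] turn 0.5
```

Request:
servo_tool(
  motion=[
    [0.014,0.0,-0.005,0.5,1],
    [0.014,0.015,-0.0055,0.5,1],
    [0.014,0.026,-0.0055,0.5,1],
    [0.014,0.031,-0.006,0.5,1],
    [0.014,0.034,-0.006,0.5,1],
    [0.014,0.0358,-0.006,0.5,1],
    [0.014,0.0358,-0.006,0.5,1],
    [0.014,0.0358,-0.006,0.5,1],
  ],
)

```text
clock: 10.3
tcp_pos: [0.5994, 0.0185, 0.2103]
orientation: [-0.988, 1.33, 0.993]
contact_force: [1.6, 0.4, 1.4]
grip_width: 0.0002
```

Request:
servo_tool(
  motion=[
    [0,-0.01,0,0,1],
    [-0.01,-0.035,0,0,1],
    [-0.055,-0.045,0,0,1],
    [-0.1,-0.06,-0.02,0,1],
    [-0.11,-0.08,-0.065,0,1],
    [-0.11,-0.1,-0.11,0,1],
    [-0.11,-0.11,-0.155,0,1],
    [-0.11,-0.12,-0.2,0,1],
  ],
)

```text
clock: 11.1
tcp_pos: [0.6566, -0.2108, 0.3195]
orientation: [-0.988, 1.331, 0.992]
contact_force: [0.2, -0.7, 0.1]
grip_width: -0.0002
```

Request:
servo_tool(
  motion=[
    [0,0,-0.03,0,1],
    [0,0,-0.05,0,1],
    [0,0,-0.05,0,1],
  ],
)

```text
clock: 11.4
tcp_pos: [0.6404, -0.2641, 0.3191]
orientation: [-0.984, 1.336, 0.986]
contact_force: [-0.9, -0.0, 1.0]
grip_width: -0.0001
```

```bash
python3 m.py 5
python3 - <<'E'
import cv2
print(cv2.imread("pics/t5.png").astype(int).mean(2).astype(int)[204:216,303:308].T)
E
python3 w.py .515 -.108 .27 103
```

```text
302 72.16 303 73.48 304 73.37 305 73.3 306 73.2 307 73.28 308 81.2 309 85.09 [[ 53  57  96 154 163 145 148 167 156  90  46  43]
 [ 48  52  79 132 160 148 136 163 159  97  49  44]
 [ 49  49  61 108 159 157 135 154 156 110  60  45]
 [ 49  49  56  97 156 160 128 134 155 130  74  47]
 [ 49  50  53  83 136 160 143 132 159 149  87  48]]
t 11.5 tcp [ 0.6424 -0.2587  0.319 ] zyaw 73.2 F [-0.6017 -0.0846 -0.2211] w -5.529755105669966e-05 q [ 0.195   0.5886  0.1447  1.5913 -0.1026  0.9699  1.6508]
[0.0496, 0.1655, 0.1072] turn -29.8
```

The arm now measures 73.3–73.5°, against 73.4° for the lamp. Next is the lever: hover on the disc side of it.

Request:
servo_tool(
  motion=[
    [0,0.04,0.025,-5,1],
    [0,0.08,0.052,-11,1],
    [0,0.12,0.08,-17,1],
    [0.01,0.15,0.1,-23,1],
    [0.03,0.158,0.112,-29,1],
    [0.049,0.158,0.112,-29.8,1],
    [0.049,0.158,0.112,-29.8,1],
  ],
)

```text
clock: 12.2
tcp_pos: [0.523, -0.1028, 0.2689]
orientation: [-1.371, 1.088, 1.382]
contact_force: [-0.1, -0.1, -0.4]
grip_width: 0.0
```

```bash
python3 - <<'E' >args
import numpy as np
P=np.array([.4796,-.0692])
def Q(t,o,z):  # t world direction of lever, deg
    a=np.radians(t);q=P+.042*np.array([np.cos(a),np.sin(a)])+o*np.array([-np.sin(a),np.cos(a)]);print(q[0],q[1],z,t+180)
Q(-77,.034,.209)
for t in(-77,-82,-89,-96,-103,-110):Q(t,.0165,.209)
E
python3 w.py $(cat args)
```

```text
t 12.2 tcp [ 0.523  -0.1028  0.2689] zyaw 103.2 F [-0.0736 -0.1196 -0.4016] w 1.158105180715628e-06 q [ 0.0878  0.423  -0.0111  2.009  -0.0018  0.7135  1.8804]
[0.0599, 0.0006, 0.0001] turn 0.2
[0.0599, 0.0181, 0.0002] turn 0.2
[0.0599, 0.0218, -0.0011] turn 5.2
[0.0599, 0.0272, -0.0023] turn 12.2
[0.0599, 0.0327, -0.0028] turn 19.2
[0.06, 0.0382, -0.0027] turn 26.2
[0.06, 0.0436, -0.0019] turn 33.2
```

Request:
servo_tool(
  motion=[
    [0.025,0.0006,0,0,1],
    [0.045,0.0006,0,0,1],
    [0.058,0.0006,0,0,1],
    [0.059,0.0006,0,0,1],
    [0.059,0.009,0,0,1],
    [0.059,0.014,0,0,1],
    [0.059,0.0181,0,0,1],
    [0.059,0.0218,-0.001,5,1],
  ],
)

```text
clock: 13.0
tcp_pos: [0.5016, -0.1088, 0.2108]
orientation: [-1.308, 1.135, 1.317]
contact_force: [1.9, -0.4, -0.9]
grip_width: 0.0002
```

```bash
cat > q.py <<'E'
import numpy as np,sys
P=np.array([.4796,-.0692])
for t in map(float,sys.argv[1:]):
    a=np.radians(t);q=P+.042*np.array([np.cos(a),np.sin(a)])+.0165*np.array([-np.sin(a),np.cos(a)]);print(q[0],q[1],.209,t+180)
E
python3 w.py $(python3 q.py -87 -93 -99 -105 -111 -117 -123 -129)
```

```text
t 13.0 tcp [ 0.5016 -0.1088  0.2108] zyaw 98.1 F [ 1.9305 -0.4205 -0.8893] w 0.00015715059338807598 q [ 0.0869  0.4952  0.0084  2.0832 -0.0184  0.5656  1.8224]
[0.0018, 0.0035, -0.0011] turn 5.1
[0.0018, 0.0081, -0.0021] turn 11.1
[0.0018, 0.0128, -0.0027] turn 17.1
[0.0018, 0.0175, -0.0029] turn 23.1
[0.0018, 0.0222, -0.0025] turn 29.1
[0.0018, 0.0268, -0.0016] turn 35.1
[0.0018, 0.0314, -0.0002] turn 41.1
[0.0018, 0.0357, 0.0016] turn 47.1
```

Request:
servo_tool(
  motion=[
    [0.001,0.0035,-0.0011,5,1],
    [0.001,0.0081,-0.0021,11,1],
    [0.001,0.0128,-0.0027,17,1],
    [0.001,0.0175,-0.0029,23,1],
    [0.001,0.0222,-0.0025,29,1],
    [0.001,0.0268,-0.0016,35,1],
    [0.001,0.0314,-0.0002,41,1],
    [0.001,0.0357,0.0016,47,1],
  ],
)

```text
clock: 13.8
tcp_pos: [0.4663, -0.1133, 0.2109]
orientation: [-0.689, 1.454, 0.695]
contact_force: [1.1, -2.3, 0.7]
grip_width: 0.0001
```

```bash
python3 w.py $(python3 q.py -134 -139 -144 -149 -154 -159 -163 -166 -168 -170)
```

```text
t 13.8 tcp [ 0.4663 -0.1133  0.2109] zyaw 50.8 F [ 1.0566 -2.3185  0.6924] w 9.033374189799519e-05 q [-0.0758  0.4668  0.2268  2.1722 -0.2147  0.5219  1.2008]
[0.0019, 0.0046, -0.0006] turn 4.8
[0.0019, 0.0085, -0.0016] turn 9.8
[0.0019, 0.0123, -0.0022] turn 14.8
[0.0019, 0.0163, -0.0025] turn 19.8
[0.0019, 0.0202, -0.0024] turn 24.8
[0.0019, 0.0241, -0.002] turn 29.8
[0.0019, 0.0272, -0.0015] turn 33.8
[0.0019, 0.0295, -0.0009] turn 36.8
[0.0019, 0.031, -0.0005] turn 38.8
[0.0019, 0.0325, 0.0] turn 40.8
```

Request:
servo_tool(
  motion=[
    [0.001,0.0046,-0.0006,5,1],
    [0.001,0.0085,-0.0016,10,1],
    [0.001,0.0123,-0.0022,15,1],
    [0.001,0.0163,-0.0025,20,1],
    [0.001,0.0202,-0.0024,25,1],
    [0.001,0.0241,-0.002,30,1],
    [0.001,0.0272,-0.0015,34,1],
  ],
)

```text
clock: 14.5
tcp_pos: [0.444, -0.0981, 0.2107]
orientation: [-0.223, 1.555, 0.229]
contact_force: [-0.9, -3.2, 0.9]
grip_width: 0.0001
```

```bash
python3 w.py $(python3 q.py -163 -165 -167 -169 -171 )
```

```text
t 14.5 tcp [ 0.444  -0.0981  0.2107] zyaw 16.5 F [-0.8737 -3.1675  0.9261] w 5.4126931865541386e-05 q [-0.2377  0.4579  0.3882  2.2374 -0.3656  0.5017  0.7258]
[0.0017, 0.0007, 0.0004] turn -0.5
[0.0017, 0.0022, -0.0001] turn 1.5
[0.0017, 0.0037, -0.0006] turn 3.5
[0.0017, 0.0052, -0.0011] turn 5.5
[0.0017, 0.0067, -0.0015] turn 7.5
```

Request:
servo_tool(
  motion=[
    [0.001,0.002,0,1.5,1],
    [0.001,0.0037,-0.0006,3.5,1],
    [0.001,0.0045,-0.001,4,1],
    [0.001,0.0045,-0.001,4,1],
    [0.001,0.0045,-0.001,4,1],
  ],
)

```text
clock: 15.0
tcp_pos: [0.4422, -0.095, 0.2102]
orientation: [-0.169, 1.558, 0.173]
contact_force: [-0.3, -5.5, 3.3]
grip_width: -0.0001
```

```bash
python3 w.py $(python3 q.py -167 -169 -171 )
```

```text
t 15.0 tcp [ 0.4422 -0.095   0.2102] zyaw 12.5 F [-0.3265 -5.497   3.3112] w -5.414387428226206e-05 q [-0.2601  0.4589  0.4071  2.2447 -0.3848  0.4971  0.6677]
[0.0012, 0.0002, 0.0002] turn -0.5
[0.0012, 0.0017, -0.0003] turn 1.5
[0.0012, 0.0032, -0.0008] turn 3.5
```

Request:
servo_tool(
  motion=[
    [0,0.001,0,0,1],
    [0,0.002,0,1,1],
    [0,0.003,0,1,1],
    [0,0.003,0,1,1],
  ],
)

```text
clock: 15.4
tcp_pos: [0.4417, -0.0943, 0.2104]
orientation: [-0.156, 1.558, 0.155]
contact_force: [1.0, -11.8, -2.7]
grip_width: -0.0001
```

```bash
python3 w.py $(python3 q.py -167 -169 -171 )
```

```text
t 15.4 tcp [ 0.4417 -0.0943  0.2104] zyaw 11.4 F [  0.9664 -11.8263  -2.6861] w -0.00012450683207066443 q [-0.2697  0.4585  0.4153  2.2475 -0.3875  0.4936  0.6488]
[0.0014, -0.0006, 0.0006] turn -1.6
[0.0014, 0.0009, 0.0] turn 0.4
[0.0014, 0.0023, -0.0005] turn 2.4
```

The force rises to 12 N with only 0.7 mm of travel, so the lever is on its stop. I'll retreat and check.

Request:
servo_tool(
  motion=[
    [0,-0.003,0,0,1],
    [0,-0.015,0,0,1],
    [0,-0.035,0,0,1],
    [-0.03,-0.05,0.005,0,1],
    [-0.07,-0.07,0.02,0,1],
    [-0.11,-0.1,0.05,0,1],
    [-0.11,-0.14,0.08,0,1],
    [-0.11,-0.18,0.11,0,1],
  ],
)

```text
clock: 16.2
tcp_pos: [0.5814, -0.2456, 0.3237]
orientation: [-0.158, 1.553, 0.157]
contact_force: [0.4, -0.2, -0.1]
grip_width: -0.0001
```

Request:
servo_tool(
  motion=[
    [0,-0.03,0.03,0,1],
    [0,-0.05,0.05,0,1],
    [0,-0.05,0.05,0,1],
    [0,-0.05,0.05,0,1],
  ],
)

```text
clock: 16.6
tcp_pos: [0.64, -0.285, 0.3235]
orientation: [-0.157, 1.555, 0.158]
contact_force: [0.4, 0.9, -0.4]
grip_width: -0.0002
```

```bash
python3 w.py; python3 m.py 6
python3 - <<'E'
from h import *
f=cv2.imread("pics/s6.png");g=cv2.imread("pics/t6.png")
a=cv2.resize(f[150:225,260:430],None,fx=4,fy=4,interpolation=cv2.INTER_CUBIC)[:,:640];b=cv2.resize(g[195:270,280:440],None,fx=4,fy=4,interpolation=cv2.INTER_CUBIC)
cv2.imwrite("pics/p7.png",np.vstack([a,b]))
E
```

```text
t 16.6 tcp [ 0.64   -0.285   0.3235] zyaw 11.5 F [ 0.4046  0.8577 -0.4053] w -0.00020262471892893813 q [ 0.0005  0.6389  0.5002  1.5883 -0.3543  0.9962  0.8101]
302 72.14 303 73.49 304 73.38 305 73.29 306 73.2 307 73.27 308 81.2 309 85.07
```

View pics/p7.png

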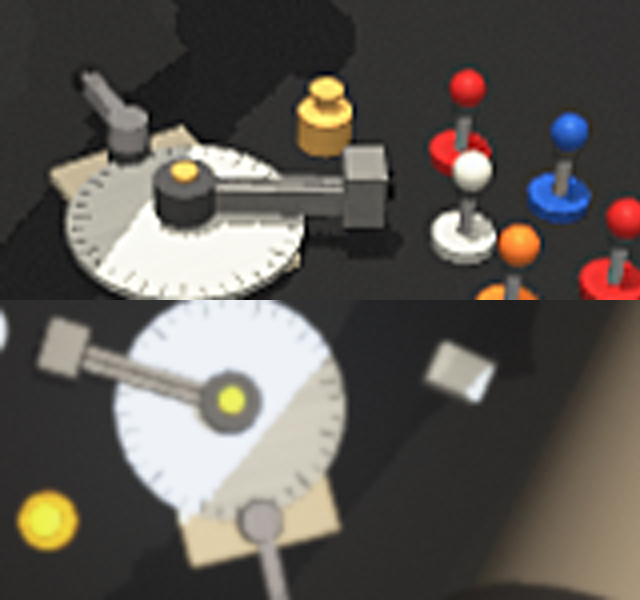

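View pics/t6.png

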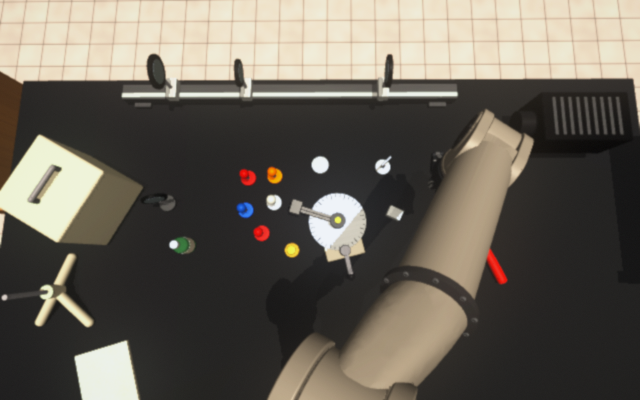

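The arm still points at the lamp: it measures 73.3° again. The lever stands along the goniometer's -x, on its stop, and the weight, tin, block and lamps are at the same pixels as before. The robot is clear, so I'm handing in.

```bash
python3 -c "
from bench import *
print(hand_in(), get_obs()['clock'])"
```

```text
the job is handed in; nothing more can be done
the job is handed in; nothing more can be done
```

I aimed the detector arm at the white globe lamp, then closed the clamp lever onto its stop. I handed in at about 17 s of robot time, with the robot touching nothing.

- **Aim:** I pushed the arm round with closed fingertips, with two small corrections. The bar's edges in the top view put it at about 73.3°, against about 73.4° for the lamp. The reading was the same after the lever was closed. These measurements are good to about half a degree. Before the last correction, the finger's position had suggested an angle about 1° higher than the picture did, and I went by the picture.
- **Lever:** It stayed open until the arm was aimed. I then pushed it until the force rose to about 12 N with under 1 mm of travel. The last picture shows it pointing along the goniometer's -x; I did not compute its final angle in numbers.
- **Rest of the bench:** In the last picture nothing I could see had moved. The robot hid the tray and part of the screwdriver, so I couldn't check those; the tool stayed well above the bench there. No check failed.

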